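Flip the display's kickstand down and hold the display upright

ROBOT

A 7-joint arm with a two-finger parallel gripper is mounted at the origin on the work surface. World frame = base frame: x ahead of the robot, y to its left, z up, the work surface at z = 0. Lengths are in m, angles in degrees, forces in N, time in s.
With the tool pointing down it reaches from about 0.4 to 0.9 m from the base axis. Payload 5.5 kg.
Tool frame: the origin (TCP) lies at the very end of the fingers, on their centre line; the grasp point (between the pads) lies 19 mm behind it; z points along the fingers, y is the line along which they close (so a half turn about z gives the same grasp; the last joint's range is limited). The gripper opens to 85 mm and grips with 20 to 120 N. Pads are 22 mm wide; open, the fingers measure 114 mm over their backs; the gripper's body (76 mm by 85 mm) begins 54 mm behind the grasp point. The pads swing forward as they close: fully open they stand 13 mm farther back than shut.
Start: joints at [-60.894, 28.699, -24.465, 88.831, 12.651, 65.22, -12.049], TCP at [0.157, 0.631, 0.194] pointing down, gripper open.
Joint ranges: [-164.97, 164.97], [-17.58, 116.51], [-87.97, 89.64], [11.32, 138.91], [-80.73, 260.73], [10.89, 115.49], [-147.41, 147.41]. Speed limits (degrees/s): [147.25, 147.25, 180, 180, 180, 180, 180].

INTERFACE

Orientations are given as a 3x3 rotation matrix whose columns are the frame's x, y, z axes.
In Python, from bench import read_state, grab_frame, calibration, finish_job gives the robot as it stands.
- The arm moves only by the tool jog_arm, never from a script. Its argument "moves" is a list of rows, each an object of numbers: "x", "y", "z": the shift along the tool's x, y, z in m; "ax", "ay", "az": the turn, a rotation vector about the tool's x, y, z in degrees. A call has exactly 5 rows; each row shifts and turns the commanded pose from where the row before left it, along the tool's axes as they then stand; what a row does not reach is not made up. A row lasts 1/8 s, in which the tool goes at most 62.5 mm and 10.7 degrees, less where a joint would pass 70% of its speed; a pose out of reach is approached as far as the arm can. A call with a gripper value outside its range is refused whole. "claw" is the opening, from 0 (shut) to 1 (fully open), set as the call begins (left out, the last holds). The fingers move at their own pace and stop on an object; "squeeze" is the grip in N (left out, the last holds). Time passes only in rows, so rows that do not move let the fingers close, or fill a call up. It gives the time, the measured TCP pose, the force, the opening and the grip force at its end, in the units of the state.
- read_state(): the state, without advancing time (a new reading comes with each control period).
- grab_frame(name): name is "side" or "top" or "wrist"; returns (picture, depth): 420x560x3 uint8, blue, green, red; 420x560 float32, m along the optical axis (not along the pixel's ray), 0 where there is no reading.
- calibration(name): a dict with "fov_y" (degrees; the focal length in pixels is half the picture's height over the tangent of half this angle, whatever the lens; pixels are square), "cx", "cy" (the principal point, pixels), "D" ([k1, k2, p1, p2, k3] as OpenCV has them; the pictures are not rectified), "R" (3x3) and "t" (3): a world point X has camera coordinates R X + t. Camera axes: x right, y down, z forward; pixel columns grow to the right and rows downward; lengths in m; the calibration is good to about 2 mm. A picture is of the moment at which its call begins: read the wrist's pose just before it. calibration takes no time and is no camera call; for the wrist camera it gives the pose at the moment of the call.
- finish_job(): hands the job in; it is judged then, once.
The state is a dict: "time": time; "joint_positions": joint angles; "qvel": joint speeds; "tau": joint torques, N m; "position": TCP position; "eef_rot": TCP orientation; "contact_force": force on the tool from outside, world axes, zero at the start; "ft_torque": the same for the moment, N m; "gripper_width": finger opening in m; "finger_force": force on a finger pad.
Only numpy, scipy, OpenCV 4.12 (cv2) and the standard library are available. Lean on these libraries where they do the work, as an engineer would, in place of code of your own. Each camera call takes 0.05 s, during which the arm holds its last target. There are 200 camera calls.

TASK

The portable display has been left leaning face-in against the power supply, with its kickstand folded up along its back. Swing the kickstand out and down past its spring's centre until it is fully down at its stop, then take the display by its top edge and stand it straight upright on the bench on its bottom edge, touching nothing but the bench. Finish still holding it like that, so that it cannot tip while a colleague plugs in its cables, and leave the other things on the bench as they are.

Things in the scene. Friction and masses are not known exactly. Their poses are not given: they have to be found in the camera images.
- display: Loose white display slab, about 0.9 kg: 240 mm wide (its y), 16 mm thick (x -8 to +8 mm), 210 mm high (z). Origin: centre of the bottom edge's underside; z runs up to the top edge, +x out of its back; black screen on its -x face. Hump on the back: 170 mm wide, 30 to 130 mm up, out to x 32 mm. Starts leaning 27 deg, top towards the robot, face on the supply's far top edge.
- display_top (a point): Middle of the display's top edge, 210 mm up its z; the slab is 16 mm thick and bare there, to be pinched across its thickness (its x) from above.
- display_bottom (a point): Middle of the underside of the display's bottom edge; on the bench its height is 0 when the display is upright, about 4 mm when it leans 27 deg.
- kickstand (a joint): Kickstand angle (rad): 0 folded up along the display's back, growing as it swings out and down; 2.43 is its down stop. Its over-centre spring presses it to the nearer stop with up to 0.05 N m and changes sides at about 1.0: led beyond about 1.2 it snaps down by itself. At the foot 1 N moves it, much more tips the display back: push slowly with a fingertip; gripped hard, it cannot turn in the grip.
- kickstand_pivot (a point): The kickstand's pivot, in the steel hub on the hump: display x 46 mm, z 100 mm, middle of the width; its axis lies along the display's y. The leg turns in the display's x-z plane: folded it points along the display's +z and then 17 deg outwards, and all of it turns with the angle, +z towards +x.
- kickstand_foot (a point): Middle of the rubber foot, 15 mm thick, 26 mm long. The leg is a 10 mm rod: straight for 36 mm from the pivot, then bent 17 deg outwards; folded, the foot's middle is 81 mm beyond the pivot (display z), 14 mm outwards (x), and 44 mm is free between foot and slab for a finger. Upright with the leg down, it hangs about 15 mm above the bench: let go, the display leans back 10 deg onto it.
- supply: Electrophoresis power supply, a heavy grey instrument fixed on the bench, 160 mm deep (its x), 260 mm wide (its y), 105 mm high, origin at the centre of its underside. The display leans on the top edge of its +x side, the side away from the robot.
- reagent: Bystander: clear reagent bottle, 70 mm in diameter, 150 mm high, loose; origin at the centre of its underside.
- tipbox: Bystander: box of pipette tips, 85 x 125 x 55 mm, loose; origin at the centre of its underside.
- beaker: Bystander: glass beaker, 72 mm in diameter, 100 mm high, loose; origin at the centre of its underside.

How it is judged (in metres and radians):
On the way, in this order (a step that is already met when the one before it is completed fails the run):
1. the kickstand is fully down at its stop (value of joint kickstand above 2.3 rad), for 0.2 s.
2. the display is held straight upright on the bench, touching nothing else (angle between display's own z axis and vertical below 0.09 rad and height (world z) of display_bottom below 0.004 m and contact force between the fingers and display above 3 N and contact force between display and supply below 0.2 N), for 0.3 s.
At the end, for the whole second after the job is handed in: The kickstand is down at its stop (above 2.3 rad); the display is still, upright within about 5 deg (0.09 rad), its bottom edge on the bench (within 4 mm), gripped or pressed by the fingers with more than 3 N, and touching neither the power supply nor the bystanders (all of step 2 and value of joint kickstand above 2.3 rad and contact force between display and reagent below 0.2 N and contact force between display and beaker below 0.2 N and contact force between display and tipbox below 0.2 N and linear speed of display below 0.05 m/s); the arm keeps its last pose, push and grip.
It fails at once if the display falls over (more than 50 deg from upright) (angle between display's own z axis and vertical above 0.87 rad).
It fails at once if a bystander is shoved more than 30 mm or toppled (distance of any of reagent, tipbox, beaker from where it was at the start of the episode above 0.03 m or angle between any of reagent, tipbox, beaker's own z axis and vertical above 0.5 rad).
It also fails if it takes over 51 s, if anything falls off the work surface, if the arm or the gripper's body presses on something with over 40 N, if the wrist force passes 120 N, or if a joint passes its speed limit or range.

## Working session

There is one attempt and no reset: what is moved stays moved. The work goes in short steps, Python scripts to look and compute and a tool call to move; the robot and the scene stay as the last step left them, time stands still between calls to the robot, and variables do not carry over. Pictures are saved under pics/ and viewed, at most 10 in all, crops included, and the job is handed in when it is done.

Besides the shell and the picture viewer there is one more tool, called after ">>>" as name(argument=value, ...) on one line, values as JSON. jog_arm: Moves the arm, as the interface text tells. Its arguments: {"type":"object","properties":{"moves":{"type":"array","items":{"type":"object","properties":{"x":{"type":"number"},"y":{"type":"number"},"z":{"type":"number"},"ax":{"type":"number"},"ay":{"type":"number"},"az":{"type":"number"}}}},"claw":{"type":"number"},"squeeze":{"type":"number"}},"required":["moves"]}

```bash
mkdir -p pics; ls; cat > h.py <<'E'
import numpy as np,cv2
from bench import *
def K(c):
    f=210/np.tan(np.radians(c["fov_y"])/2); return np.array([[f,0,c["cx"]],[0,f,c["cy"]],[0,0,1]])
def cloud(name):
    c=calibration(name); im,d=grab_frame(name)
    v,u=np.mgrid[0:420,0:560]
    p=cv2.undistortPoints(np.stack([u,v],-1).reshape(-1,1,2).astype(np.float64),K(c),np.array(c["D"],float)).reshape(420,560,2)
    P=np.dstack([p[...,0]*d,p[...,1]*d,d])
    W=(P-np.array(c["t"]))@np.array(c["R"])
    W[d==0]=np.nan
    return im,d,W
def st():
    s=read_state();print(round(s["time"],2),np.round(s["position"],4),'\n',np.round(s["eef_rot"],3),np.round(s["contact_force"],1),s["gripper_width"],s["finger_force"]);return s
E
python3 - <<'E'
from h import *
st()
out=[]
for n in("side","top"):
    im,d,W=cloud(n); cv2.imwrite(f"pics/{n}0.png",im); np.save(f"{n}0.npy",W)
    c=calibration(n); R=np.array(c["R"]);print(n,-R.T@np.array(c["t"]),R[2],c["fov_y"],np.isnan(W[...,0]).mean())
E
```

```text
pics
0.0 [0.1574 0.6299 0.1927] 
 [[-0.97   0.242 -0.001]
 [ 0.242  0.97  -0.002]
 [ 0.    -0.002 -1.   ]] [ 0.4  0.4 -0. ] 0.08520795030781886 0.0
side [ 0.10761172 -0.5349935   1.00434609] [ 0.38810662  0.51447581 -0.76464887] 49.056256184483715 0.004068877551020408
top [0.42984418 0.04407401 1.55505978] [ 0.08423632 -0.02264888 -0.99618837] 43.16118768033669 0.0042474489795918365
```

View pics/side0.png

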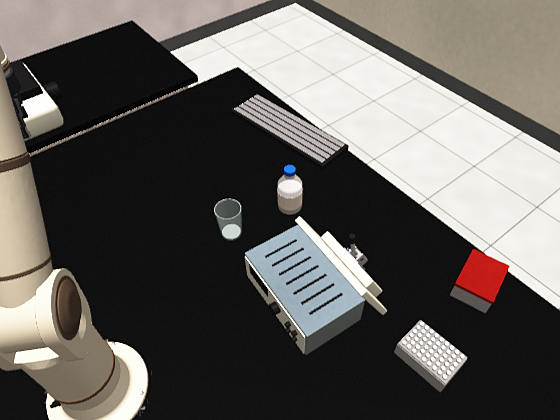

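View pics/top0.png

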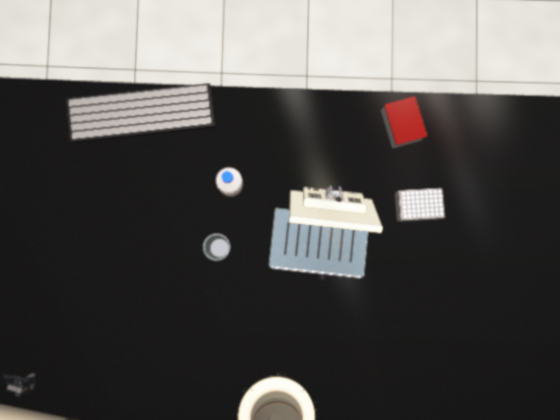

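The side picture shows the supply at (305,285), the display behind it and the kickstand at (355,248). The top picture shows the display's top edge along row ~225 (columns 287–381) and the kickstand near (335,192). The bottle, the beaker and the tip box stand clear of it.

```bash
python3 - <<'E'
from h import *
W=np.load("top0.npy"); im=cv2.imread("pics/top0.png")
for n,(u,v) in dict(reag=(228,178),beak=(217,247),tip=(420,205),supc=(320,262)).items(): print(n,np.round(W[v,u],3))
m=(W[...,2]>.02); m[:160]=0; m[290:]=0; m[:,:260]=0; m[:,388:]=0
P=W[m]; print(len(P),P.min(0),P.max(0))
for u in (295,310,325,335,345,372):
    print(u,[(v,*np.round(W[v,u]*1000).astype(int)) for v in range(180,240,3) if W[v,u,2]>.005])
S=np.load("side0.npy")
for v in range(232,272,4):
    print(v,[(u,*np.round(S[v,u]*1000).astype(int)) for u in range(330,380,6)])
big=cv2.resize(np.hstack([im[170:290,260:400],cv2.imread("pics/side0.png")[205:325,260:400]]),None,fx=2.8,fy=2.8,interpolation=cv2.INTER_CUBIC); cv2.imwrite("pics/crop0.png",big); print(big.shape)
E
```

```text
reag [0.652 0.15  0.146]
beak [0.47  0.185 0.002]
tip [ 0.604 -0.392  0.059]
supc [ 0.435 -0.105  0.108]
7794 [ 0.38991806 -0.26057484  0.02011509] [0.64790127 0.03337271 0.20814139]
295 [(192, np.int64(635), np.int64(-37), np.int64(28)), (195, np.int64(624), np.int64(-36), np.int64(50)), (198, np.int64(612), np.int64(-35), np.int64(72)), (201, np.int64(601), np.int64(-34), np.int64(95)), (204, np.int64(591), np.int64(-33), np.int64(111)), (207, np.int64(581), np.int64(-32), np.int64(131)), (210, np.int64(570), np.int64(-32), np.int64(151)), (213, np.int64(561), np.int64(-31), np.int64(166)), (216, np.int64(552), np.int64(-30), np.int64(184)), (219, np.int64(543), np.int64(-30), np.int64(194)), (222, np.int64(536), np.int64(-31), np.int64(183)), (225, np.int64(534), np.int64(-35), np.int64(107)), (228, np.int64(525), np.int64(-35), np.int64(106)), (231, np.int64(517), np.int64(-36), np.int64(103)), (234, np.int64(509), np.int64(-36), np.int64(102)), (237, np.int64(501), np.int64(-36), np.int64(108))]
310 [(189, np.int64(640), np.int64(-77), np.int64(62)), (192, np.int64(629), np.int6
[... 8081 characters left out ...]
np.int64(683), np.int64(-132), np.int64(0)), (372, np.int64(698), np.int64(-139), np.int64(-5)), (378, np.int64(706), np.int64(-152), np.int64(2))]
268 [(330, np.int64(549), np.int64(-131), np.int64(107)), (336, np.int64(560), np.int64(-139), np.int64(106)), (342, np.int64(529), np.int64(-183), np.int64(188)), (348, np.int64(577), np.int64(-160), np.int64(116)), (354, np.int64(582), np.int64(-173), np.int64(126)), (360, np.int64(590), np.int64(-183), np.int64(130)), (366, np.int64(675), np.int64(-140), np.int64(-2)), (372, np.int64(687), np.int64(-150), np.int64(0)), (378, np.int64(701), np.int64(-158), np.int64(-4))]
(336, 784, 3)<stdin>:10: RuntimeWarning: invalid value encountered in cast
```

View pics/crop0.png

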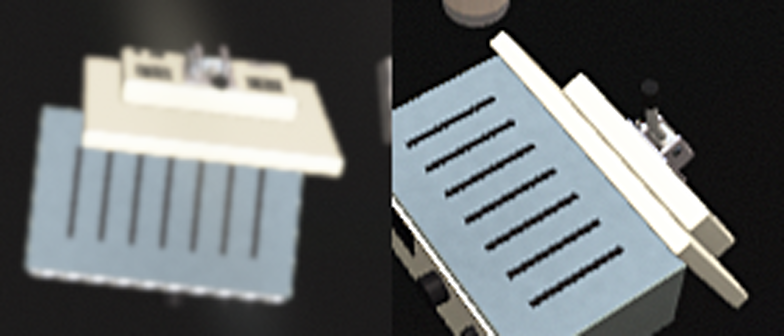

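```bash
cat > fit.py <<'E'
from h import *
def fit(Ws):
    P=np.vstack([W.reshape(-1,3) for W in Ws]); P=P[~np.isnan(P[:,0])]
    P=P[(P[:,0]>.5)&(P[:,0]<.68)&(P[:,1]<.02)&(P[:,1]>-.3)&(P[:,2]>.02)&(P[:,2]<.25)]
    # back face: init plane
    n=np.array([.89,.0,.455]);d=n@[.561,-.031,.166]
    for t in(.012,.006,.005,.004):
        s=np.abs(P@n-d)<t; Q=P[s]
        c=Q.mean(0);n=np.linalg.svd(Q-c)[2][2]; n*=np.sign(n[0]); d=n@c
    ang=np.degrees(np.arcsin(n[2])); X=n; Y=np.cross([0,0,1],n);Y/=np.linalg.norm(Y);Z=np.cross(X,Y)
    print("N",s.sum(),"lean",ang,"yaw",np.degrees(np.arctan2(n[1],n[0])),"n",n)
    B=P[(P@n<d+.004)&(P@n>d-.020)&(P@Z-c@Z>-.2)]
    h=B@Z; 
    for lo in np.arange(h.max()-.16,h.max(),.03):
        y=(B@Y)[(h>lo)&(h<lo+.03)]; print("y range",np.percentile(y,[1,99]),len(y))
    yy=B@Y; top=np.percentile(h,99.5); print("h max",h.max(),top)
    # top corner line: back face
    return X,Y,Z,d,P
if __name__=="__main__":
    A=np.load("top0.npy");S=np.load("side0.npy")
    for w in ([A],[S],[A,S]): X,Y,Z,d,P=fit(w)
E
python3 fit.py
```

```text
N 1558 lean 27.967988005335506 yaw -4.650530559676542 n [ 0.88030202 -0.07160886  0.46897817]
y range [-0.20838006  0.02840747] 82
y range [-0.20918757  0.05941757] 102
y range [-0.20743112  0.05799193] 369
y range [-0.20709041  0.02621879] 374
y range [-0.20695905  0.0261951 ] 640
y range [-0.20795918  0.02506888] 237
h max -0.0755638479568226 -0.08106560899596314
N 714 lean 36.04244403305521 yaw -4.196091574216141 n [ 0.80641392 -0.05916403  0.5883844 ]
y range [-0.21512116 -0.177936  ] 48
y range [-0.21537157 -0.0905128 ] 51
y range [-0.21573365 -0.01332082] 404
y range [-0.21585459 -0.00614445] 64
y range [-0.21594149  0.0138247 ] 73
y range [-0.21383867  0.02164547] 736
h max -0.16039100199298667 -0.16171188477463228
N 1855 lean 31.82819484670579 yaw -3.807593168596019 n [ 0.84775786 -0.05642086  0.52737396]
y range [-0.21978061  0.01953394] 133
y range [-0.21961034  0.02513687] 147
y range [-0.21956209  0.0197558 ] 745
y range [-0.21929044  0.01721467] 440
y range [-0.21873913  0.01868291] 1192
y range [-0.21585845  0.01110695] 432
h max -0.11302971634496801 -0.11885884769427993
```

```bash
cat > pose.py <<'E'
from h import *
import io,contextlib
from fit import fit
with contextlib.redirect_stdout(io.StringIO()): _,Yf,_,d,P=fit([np.load("top0.npy")]); nf=_
yaw=np.radians(-4.6); h=np.array([np.cos(yaw),np.sin(yaw),0]); Y=np.array([-h[1],h[0],0]); up=np.array([0,0,1.])
ymid=-0.0905
def axes(l): l=np.radians(l); return h*np.cos(l)+up*np.sin(l), up*np.cos(l)-h*np.sin(l)
X,Z=axes(27)
# back-face point at height .11, y mid
s=(d-nf@(Y*ymid+up*.11))/(nf@h); b=h*s+Y*ymid+up*.11
o=b-.008*X; o=o-Z*((o[2]-.0036)/Z[2])
def W(x,z,y=0): return o+X*x+Y*y+Z*z
def leg(th,r=.0,up_=0):
    """point of leg: th rad; folded coords (x,z) off pivot"""
    c,s_=np.cos(th),np.sin(th); x,z=r,up_
    return W(.046+x*c+z*s_, .1+z*c-x*s_)
E
python3 - <<'E'
from pose import *
print("h",h,"Y",Y,"o",o,"top",W(0,.21),"piv",W(.046,.1))
for t in(0,.3,.6,1,1.2,1.5,2.43): print(t,leg(t,.014,.081).round(4))
S=np.load("side0.npy"); im=cv2.imread("pics/side0.png")
for v in range(230,246,1): print(v,[(u,*np.round(np.nan_to_num(S[v,u])*1000).astype(int).tolist(),int(im[v,u].max())) for u in range(347,359) if S[v,u,2]>.03])
E
```

```text
h [ 0.99677888 -0.08019892  0.        ] Y [0.08019892 0.99677888 0.        ] o [-0.97793667 -0.01210954  0.0036    ] top [-1.07296758 -0.00446353  0.19071137] piv [-0.9823352  -0.01175564  0.11358422]
0 [-1.0066 -0.0098  0.1921]
0.3 [-0.9823 -0.0118  0.1958]
0.6 [-0.9581 -0.0137  0.1921]
1 [-0.9296 -0.016   0.1765]
1.2 [-0.9182 -0.0169  0.1647]
1.5 [-0.906  -0.0179  0.1434]
2.43 [-0.9129 -0.0173  0.07  ]
230 []
231 []
232 []
233 [(350, 597, -133, 203, 23), (351, 599, -134, 203, 33), (352, 600, -136, 204, 28), (353, 602, -137, 203, 21)]
234 [(349, 594, -134, 203, 25), (350, 594, -136, 205, 37), (351, 597, -137, 203, 42), (352, 598, -139, 204, 40), (353, 600, -139, 203, 38), (354, 602, -141, 203, 31)]
235 [(349, 592, -135, 202, 40), (350, 594, -137, 202, 42), (351, 595, -139, 203, 44), (352, 596, -141, 205, 42), (353, 598, -142, 204, 43), (354, 599, -144, 206, 42)]
236 [(349, 592, -136, 200, 41), (350, 591, -140, 204, 40), (351, 593, -141, 204, 39), (352, 595, -142, 202, 39), (353, 596, -144, 204, 40), (354, 598, -145, 204, 42), (355, 602, -144, 199, 22)]
237 [(349, 590, -138, 200, 29)
[... 776 characters left out ...]
, (350, 593, -140, 185, 12), (351, 593, -143, 188, 16), (352, 594, -145, 188, 14), (353, 595, -147, 190, 18), (354, 596, -149, 191, 16), (355, 603, -146, 182, 21)]
242 [(350, 592, -141, 183, 15), (351, 593, -143, 184, 12), (352, 594, -145, 186, 12), (353, 598, -145, 182, 13), (354, 598, -148, 184, 12)]
243 [(350, 597, -138, 171, 23), (351, 595, -142, 178, 25), (352, 595, -145, 181, 3), (353, 597, -146, 180, 42), (354, 602, -145, 174, 53)]
244 [(350, 597, -139, 169, 40), (351, 596, -142, 173, 82), (352, 598, -143, 173, 81), (353, 600, -144, 171, 96), (354, 603, -144, 169, 122)]
245 [(351, 596, -143, 170, 107), (352, 599, -143, 167, 108), (353, 601, -144, 167, 112), (354, 604, -144, 164, 138)]
```

```bash
sed -i 's/_,Yf,_,d,P=fit(\[np.load("top0.npy")\]); nf=_/nf,Yf,_,d,P=fit([np.load("top0.npy")])/' pose.py
python3 - <<'E'
from pose import *
print("h",h,"o",o,"top",W(0,.21),"piv",W(.046,.1))
for t in(0,.3,.6,1,1.2,1.5,2.43): print(t,leg(t,.014,.081).round(4))
A=np.load("top0.npy").reshape(-1,3);A=A[~np.isnan(A[:,0])]
q=A[(A[:,2]>.095)&(A[:,2]<.115)&(A[:,1]<.06)&(A[:,1]>-.28)&(A[:,0]<.53)&(A[:,0]>.3)];print("supply",q.min(0),q.max(0))
E
```

```text
h [ 0.99677888 -0.08019892  0.        ] o [ 0.62849959 -0.14136033  0.0036    ] top [ 0.53346868 -0.13371432  0.19071137] piv [ 0.62410106 -0.14100643  0.11358422]
0 [ 0.5999 -0.1391  0.1921]
0.3 [ 0.6241 -0.141   0.1958]
0.6 [ 0.6483 -0.143   0.1921]
1 [ 0.6769 -0.1453  0.1765]
1.2 [ 0.6883 -0.1462  0.1647]
1.5 [ 0.7005 -0.1472  0.1434]
2.43 [ 0.6936 -0.1466  0.07  ]
supply [ 0.39909443 -0.23407336  0.09502254] [0.52999831 0.03337271 0.11491389]
```

>>> jog_arm(moves=[{"x": -0.02, "y": -0.022, "z": -0.04}, {"x": -0.036, "y": -0.04, "z": -0.03}, {"x": -0.04, "y": -0.044, "z": -0.01}, {"x": -0.04, "y": -0.044}, {"x": -0.04, "y": -0.044}], claw=0, squeeze=20)

```text
validation failed for argument at $.mo...
```

>>> jog_arm(moves=[{"x": -0.04, "y": -0.044}, {"x": -0.04, "y": -0.044}, {"x": -0.04, "y": -0.044}, {"x": -0.04, "y": -0.044}, {"x": -0.04, "y": -0.044}])

```text
validation failed for argument at $.mo...
```

>>> jog_arm(moves=[{"x": -0.02, "y": -0.022, "z": -0.04, "ax": 0, "ay": 0, "az": 0}, {"x": -0.036, "y": -0.04, "z": -0.03, "ax": 0, "ay": 0, "az": 0}, {"x": -0.04, "y": -0.044, "z": -0.01, "ax": 0, "ay": 0, "az": 0}, {"x": -0.04, "y": -0.044, "z": 0, "ax": 0, "ay": 0, "az": 0}, {"x": -0.04, "y": -0.044, "z": 0, "ax": 0, "ay": 0, "az": 0}], claw=0, squeeze=20)

```text
time: 0.72
position: [0.282, 0.3978, 0.2737]
eef_rot: [[-0.97, 0.242, 0.0], [0.242, 0.97, 0.0], [-0.0, 0.0, -1.0]]
contact_force: [1.6, -0.6, 0.4]
gripper_width: -0.0001
finger_force: 0.0
```

>>> jog_arm(moves=[{"x": -0.0405, "y": -0.045, "z": 0, "ax": 0, "ay": 0, "az": 0}, {"x": -0.0405, "y": -0.045, "z": 0, "ax": 0, "ay": 0, "az": 0}, {"x": -0.0405, "y": -0.045, "z": 0, "ax": 0, "ay": 0, "az": 0}, {"x": -0.0405, "y": -0.045, "z": 0, "ax": 0, "ay": 0, "az": 0}, {"x": -0.0405, "y": -0.045, "z": 0, "ax": 0, "ay": 0, "az": 0}])

```text
time: 1.35
position: [0.4236, 0.1305, 0.2738]
eef_rot: [[-0.97, 0.242, 0.0], [0.242, 0.97, 0.0], [-0.0, 0.0, -1.0]]
contact_force: [0.5, -0.3, 0.9]
gripper_width: 0.0005
finger_force: 0.0
```

>>> jog_arm(moves=[{"x": -0.0405, "y": -0.045, "z": 0, "ax": 0, "ay": 0, "az": 0}, {"x": -0.0405, "y": -0.045, "z": 0, "ax": 0, "ay": 0, "az": 0}, {"x": -0.0405, "y": -0.045, "z": 0, "ax": 0, "ay": 0, "az": 0}, {"x": -0.0405, "y": -0.045, "z": 0, "ax": 0, "ay": 0, "az": 0}, {"x": -0.0405, "y": -0.045, "z": 0, "ax": 0, "ay": 0, "az": -9.4}])

```text
time: 1.98
position: [0.5657, -0.1364, 0.2735]
eef_rot: [[-0.997, 0.076, -0.0], [0.076, 0.997, 0.0], [0.0, 0.0, -1.0]]
contact_force: [0.6, 0.6, 0.0]
gripper_width: -0.0
finger_force: 0.0
```

```bash
python3 - <<'E'
from h import *
s=st();print(np.round(s["joint_positions"],3))
im,d,W=cloud("wrist"); np.save("w1.npy",W); cv2.imwrite("pics/w1.png",im)
E
```

```text
1.98 [ 0.5657 -0.1364  0.2735] 
 [[-0.997  0.076 -0.   ]
 [ 0.076  0.997  0.   ]
 [ 0.     0.    -1.   ]] [0.6 0.6 0. ] -3.3815268654023514e-05 0.0
[ 3.045 16.053  9.757 94.437 -2.871 69.777 99.041]
```

View pics/w1.png

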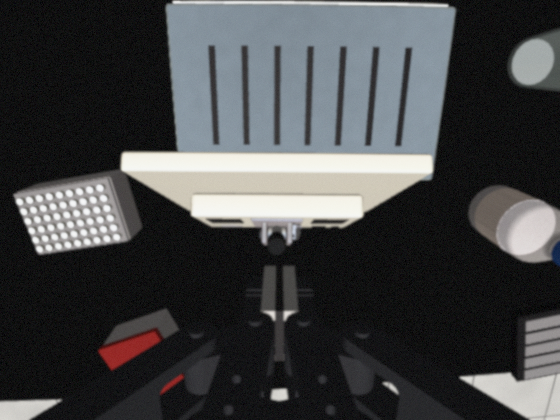

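The wrist picture shows the slab's top edge along rows 153–180, the foot at (277,243) and the closed fingers at (280,275). I'll measure the foot and the top edge in this cloud.

```bash
python3 - <<'E'
from h import *
W=np.load("w1.npy")*1000
for v in range(148,184,4): print(v,[W[v,u].round(0).tolist() for u in (150,275,400)])
for v in range(234,258,3): print(v,[W[v,u].round(0).tolist() for u in (268,272,277,282,286)])
E
```

```text
148 [[540.0, -303.0, 0.0], [536.0, -139.0, 104.0], [545.0, -15.0, 104.0]]
152 [[519.0, -233.0, 186.0], [540.0, -140.0, 104.0], [550.0, -15.0, 104.0]]
156 [[522.0, -233.0, 187.0], [529.0, -138.0, 188.0], [537.0, -43.0, 187.0]]
160 [[525.0, -233.0, 188.0], [532.0, -138.0, 189.0], [539.0, -43.0, 188.0]]
164 [[528.0, -233.0, 190.0], [535.0, -138.0, 191.0], [542.0, -43.0, 189.0]]
168 [[530.0, -233.0, 191.0], [538.0, -138.0, 191.0], [545.0, -44.0, 191.0]]
172 [[534.0, -236.0, 186.0], [541.0, -139.0, 190.0], [548.0, -43.0, 190.0]]
176 [[540.0, -240.0, 177.0], [547.0, -139.0, 180.0], [554.0, -40.0, 182.0]]
180 [[546.0, -246.0, 164.0], [553.0, -140.0, 168.0], [560.0, -37.0, 172.0]]
234 [[621.0, -153.0, 120.0], [593.0, -145.0, 188.0], [592.0, -141.0, 190.0], [597.0, -137.0, 180.0], [624.0, -135.0, 117.0]]
237 [[596.0, -149.0, 187.0], [591.0, -145.0, 199.0], [591.0, -141.0, 199.0], [594.0, -137.0, 193.0], [627.0, -135.0, 117.0]]
240 [[592.0, -148.0, 201.0], [592.0, -145.0, 202.0], [592.0, -141.0, 203.0], [593.0, -137.0, 202.0], [633.0, -135.0, 112.0]]
243 [[594.0, -148.0, 202.0], [593.0, -145.0, 205.0], [594.0, -141.0, 204.0], [594.0, -137.0, 204.0], [641.0, -136.0, 100.0]]
246 [[596.0, -148.0, 204.0], [596.0, -145.0, 204.0], [596.0, -141.0, 205.0], [597.0, -138.0, 203.0], [691.0, -137.0, -0.0]]
249 [[598.0, -149.0, 205.0], [599.0, -146.0, 203.0], [599.0, -142.0, 205.0], [599.0, -138.0, 204.0], [697.0, -138.0, -3.0]]
252 [[699.0, -163.0, 0.0], [601.0, -146.0, 204.0], [601.0, -142.0, 205.0], [603.0, -138.0, 202.0], [702.0, -138.0, -2.0]]
255 [[704.0, -164.0, -1.0], [705.0, -158.0, -1.0], [705.0, -151.0, -1.0], [706.0, -144.0, -1.0], [706.0, -138.0, -2.0]]
```

>>> jog_arm(moves=[{"x": 0, "y": -0.006, "z": 0.03, "ax": 0, "ay": 0, "az": 0}, {"x": 0, "y": 0, "z": 0.03, "ax": 0, "ay": 0, "az": 0}, {"x": 0, "y": 0, "z": 0.02, "ax": 0, "ay": 0, "az": 0}, {"x": 0, "y": 0, "z": 0.0115, "ax": 0, "ay": 0, "az": 0}, {"x": -0.004, "y": 0, "z": 0, "ax": 0, "ay": 0, "az": 0}])

```text
time: 2.65
position: [0.5679, -0.141, 0.1815]
eef_rot: [[-0.997, 0.081, -0.002], [0.081, 0.997, 0.0], [0.002, 0.0, -1.0]]
contact_force: [0.9, -0.1, 1.4]
gripper_width: 0.0
finger_force: 0.0
```

>>> jog_arm(moves=[{"x": -0.005, "y": 0, "z": 0, "ax": 0, "ay": 0, "az": 0}, {"x": -0.005, "y": 0, "z": 0, "ax": 0, "ay": 0, "az": 0}, {"x": -0.004, "y": 0, "z": 0, "ax": 0, "ay": 0, "az": 0}, {"x": -0.004, "y": 0, "z": 0, "ax": 0, "ay": 0, "az": 0}, {"x": -0.004, "y": 0, "z": 0, "ax": 0, "ay": 0, "az": 0}])

```text
time: 3.28
position: [0.5908, -0.1431, 0.1823]
eef_rot: [[-0.997, 0.081, -0.0], [0.081, 0.997, 0.0], [0.0, 0.0, -1.0]]
contact_force: [0.2, 0.3, 0.3]
gripper_width: -0.0001
finger_force: 0.0
```

>>> jog_arm(moves=[{"x": -0.005, "y": 0, "z": 0, "ax": 0, "ay": 0, "az": 0}, {"x": -0.005, "y": 0, "z": 0, "ax": 0, "ay": 0, "az": 0}, {"x": -0.005, "y": 0, "z": 0, "ax": 0, "ay": 0, "az": 0}, {"x": -0.005, "y": 0, "z": 0, "ax": 0, "ay": 0, "az": 0}, {"x": -0.005, "y": 0, "z": 0, "ax": 0, "ay": 0, "az": 0}])

```text
time: 3.9
position: [0.6158, -0.1451, 0.1822]
eef_rot: [[-0.997, 0.081, -0.0], [0.081, 0.997, 0.0], [0.0, 0.0, -1.0]]
contact_force: [0.5, 0.1, 0.2]
gripper_width: -0.0003
finger_force: 0.0
```

```bash
python3 - <<'E'
from h import *
st()
a=grab_frame("side")[0][190:310,270:410]; b=grab_frame("wrist")[0][130:290,180:380]
big=np.hstack([cv2.resize(a,(400,343),interpolation=cv2.INTER_CUBIC),cv2.resize(b,(400,343))]); cv2.imwrite("pics/p2.png",big)
E
```

```text
3.9 [ 0.6158 -0.1451  0.1822] 
 [[-0.997  0.081 -0.   ]
 [ 0.081  0.997  0.   ]
 [ 0.     0.    -1.   ]] [0.5 0.1 0.2] -0.0002721543361094842 0.0
```

View pics/p2.png

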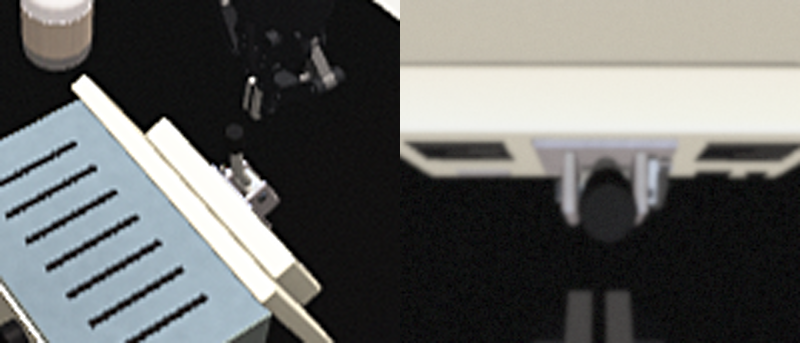

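The side crop shows the foot still folded at (235,130), with the fingertip at (250,105). The wrist crop shows the foot at (607,200) and the fingers below it at (600,320). The stand hasn't moved, so I'll check where the fingertips really are.

```bash
python3 - <<'E'
from h import *
st()
for n in("side","wrist"):
    im,d,W=cloud(n); W=W*1000
    np.save(n+"2.npy",W)
    m=(np.abs(W[...,0]-610)<60)&(np.abs(W[...,1]+143)<40)&(W[...,2]>140)&(W[...,2]<330)
    v,u=np.nonzero(m); P=W[m]
    for lo in range(140,260,10):
        s=(P[:,2]>=lo)&(P[:,2]<lo+10)
        if s.any(): print(n,lo,s.sum(),np.percentile(P[s],[2,98],axis=0).round(0).tolist())
for v in range(195,300,8): print(v,W[v,270:300:4].round(0).tolist())
E
```

```text
4.0 [ 0.616  -0.145   0.1822] 
 [[-0.997  0.08   0.   ]
 [ 0.08   0.997 -0.   ]
 [-0.    -0.    -1.   ]] [-0.1 -0.2 -0.1] -3.551473980616103e-05 0.0
side 140 14 [[559.0, -182.0, 140.0], [610.0, -124.0, 150.0]]
side 150 15 [[554.0, -180.0, 150.0], [606.0, -116.0, 160.0]]
side 160 13 [[551.0, -172.0, 162.0], [604.0, -121.0, 170.0]]
side 170 7 [[556.0, -146.0, 172.0], [602.0, -119.0, 179.0]]
side 180 16 [[592.0, -147.0, 180.0], [604.0, -138.0, 190.0]]
side 190 16 [[589.0, -147.0, 191.0], [603.0, -139.0, 199.0]]
side 200 32 [[588.0, -147.0, 201.0], [600.0, -133.0, 207.0]]
side 210 2 [[606.0, -149.0, 220.0], [609.0, -147.0, 220.0]]
side 220 24 [[603.0, -157.0, 221.0], [619.0, -134.0, 230.0]]
side 230 35 [[604.0, -158.0, 231.0], [619.0, -131.0, 240.0]]
side 240 35 [[603.0, -158.0, 241.0], [614.0, -131.0, 249.0]]
side 250 25 [[603.0, -158.0, 251.0], [609.0, -135.0, 260.0]]
wrist 140 813 [[560.0, -181.0, 140.0], [594.0, -105.0, 150.0]]
wrist 150 955 [[554.0, -182.0, 150.0], [601.0, -105.0, 160.0]]
wrist 160 1037 [[550.0, -180.0, 160.0], [559.0, -105.0, 170.0]]
wrist 170 410 [[550.0, -154.0, 
[... 2499 characters left out ...]
144.0, 230.0], [607.0, -142.0, 230.0], [606.0, -141.0, 231.0], [606.0, -139.0, 232.0], [738.0, -134.0, -2.0]]
283 [[606.0, -149.0, 237.0], [605.0, -147.0, 238.0], [606.0, -146.0, 237.0], [606.0, -144.0, 237.0], [607.0, -143.0, 236.0], [607.0, -141.0, 236.0], [606.0, -139.0, 237.0], [611.0, -138.0, 230.0]]
291 [[606.0, -149.0, 243.0], [606.0, -147.0, 243.0], [606.0, -146.0, 243.0], [606.0, -144.0, 243.0], [606.0, -143.0, 244.0], [606.0, -141.0, 243.0], [606.0, -140.0, 244.0], [610.0, -138.0, 237.0]]
299 [[606.0, -149.0, 249.0], [605.0, -147.0, 249.0], [606.0, -146.0, 248.0], [606.0, -144.0, 249.0], [606.0, -143.0, 249.0], [606.0, -141.0, 248.0], [607.0, -140.0, 248.0], [610.0, -138.0, 243.0]]
```

Both views put the fingertips at z ≈ 0.221, about 39 mm above the reported TCP height of 0.182, so they passed over the foot (top at 0.205). I'll go back and descend by what the cameras show.

>>> jog_arm(moves=[{"x": 0.025, "y": 0, "z": 0, "ax": 0, "ay": 0, "az": 0}, {"x": 0.0235, "y": 0, "z": 0, "ax": 0, "ay": 0, "az": 0}, {"x": 0, "y": -0.001, "z": 0.01, "ax": 0, "ay": 0, "az": 0}, {"x": 0, "y": 0, "z": 0.01, "ax": 0, "ay": 0, "az": 0}, {"x": 0, "y": 0, "z": 0, "ax": 0, "ay": 0, "az": 0}])

```text
time: 4.72
position: [0.5668, -0.1418, 0.1608]
eef_rot: [[-0.997, 0.08, -0.002], [0.08, 0.997, 0.0], [0.002, 0.0, -1.0]]
contact_force: [0.1, 0.1, -0.7]
gripper_width: -0.0002
finger_force: 0.0
```

```bash
cat > tip.py <<'E'
from h import *
s=st(); x,y,z=s["position"]*1000 if isinstance(s["position"],np.ndarray) else np.array(s["position"])*1000
for n in("side","wrist"):
    im,d,W=cloud(n); W=W*1000
    m=(np.abs(W[...,0]-x)<18)&(np.abs(W[...,1]-y)<22)&(W[...,2]>z-5)&(W[...,2]<z+110)
    P=W[m]
    for lo in range(int(z),int(z)+90,6):
        q=(P[:,2]>=lo)&(P[:,2]<lo+6)
        if q.sum()>1: print(n,lo,q.sum(),np.percentile(P[q],[5,95],axis=0).round(0)[:,:2].tolist())
E
python3 tip.py
```

```text
4.72 [ 0.5668 -0.1418  0.1608] 
 [[-0.997  0.08  -0.002]
 [ 0.08   0.997  0.   ]
 [ 0.002  0.    -1.   ]] [ 0.1  0.1 -0.7] -0.00022505314726077176 0.0
side 196 6 [[557.0, -147.0], [561.0, -136.0]]
side 202 11 [[554.0, -152.0], [563.0, -132.0]]
side 208 25 [[555.0, -154.0], [569.0, -129.0]]
side 214 16 [[555.0, -154.0], [565.0, -133.0]]
side 220 24 [[555.0, -153.0], [562.0, -133.0]]
side 226 11 [[555.0, -153.0], [560.0, -135.0]]
side 232 11 [[555.0, -153.0], [560.0, -134.0]]
side 238 21 [[553.0, -153.0], [558.0, -128.0]]
side 244 40 [[554.0, -161.0], [571.0, -125.0]]
wrist 160 101 [[553.0, -162.0], [557.0, -123.0]]
wrist 166 134 [[550.0, -161.0], [555.0, -123.0]]
wrist 172 49 [[549.0, -143.0], [552.0, -121.0]]
wrist 196 24 [[557.0, -149.0], [558.0, -137.0]]
wrist 202 291 [[557.0, -153.0], [562.0, -132.0]]
wrist 208 457 [[557.0, -155.0], [563.0, -131.0]]
wrist 214 509 [[557.0, -155.0], [563.0, -131.0]]
wrist 220 563 [[557.0, -155.0], [562.0, -131.0]]
wrist 226 540 [[557.0, -155.0], [562.0, -130.0]]
wrist 232 750 [[556.0, -148.0], [577.0, -137.0]]
wrist 238 979 [[554.0, -161.0], [569.0, -124.0]]
wrist 244 1999 [[555.0, -162.0], [576.0, -123.0]]
```

>>> jog_arm(moves=[{"x": 0, "y": 0, "z": 0.01, "ax": 0, "ay": 0, "az": 0}, {"x": 0, "y": 0, "z": 0.009, "ax": 0, "ay": 0, "az": 0}, {"x": -0.004, "y": 0, "z": 0, "ax": 0, "ay": 0, "az": 0}, {"x": -0.004, "y": 0, "z": 0, "ax": 0, "ay": 0, "az": 0}, {"x": -0.004, "y": 0, "z": 0, "ax": 0, "ay": 0, "az": 0}])

```text
time: 5.45
position: [0.5795, -0.1432, 0.1436]
eef_rot: [[-0.997, 0.081, 0.0], [0.081, 0.997, -0.0], [-0.0, -0.0, -1.0]]
contact_force: [0.0, 0.1, 0.9]
gripper_width: -0.0002
finger_force: 0.4
```

>>> jog_arm(moves=[{"x": -0.004, "y": 0, "z": 0, "ax": 0, "ay": 0, "az": 0}, {"x": -0.004, "y": 0, "z": 0, "ax": 0, "ay": 0, "az": 0}, {"x": -0.004, "y": 0, "z": 0, "ax": 0, "ay": 0, "az": 0}, {"x": -0.004, "y": 0, "z": 0, "ax": 0, "ay": 0, "az": 0}, {"x": -0.004, "y": 0, "z": 0, "ax": 0, "ay": 0, "az": 0}])

```text
time: 6.08
position: [0.5992, -0.1447, 0.1433]
eef_rot: [[-0.997, 0.081, -0.0], [0.081, 0.997, 0.0], [0.0, 0.0, -1.0]]
contact_force: [0.5, -0.0, -0.7]
gripper_width: -0.0002
finger_force: 0.4
```

```bash
python3 - <<'E'
from h import *
st()
im,d,W=cloud("wrist");W=W*1000
m=(W[...,2]>193)&(W[...,2]<212)&(np.abs(W[...,1]+142)<15)&(W[...,0]>570)&(W[...,0]<680)
print(m.sum(),np.percentile(W[m],[3,50,97],axis=0).round(0))
im,d,W=cloud("side");W=W*1000
m=(W[...,2]>150)&(W[...,2]<212)&(np.abs(W[...,1]+142)<15)&(W[...,0]>585)&(W[...,0]<680)
for r in W[m].round(0)[::4]:print(r.tolist(),end=' ')
E
```

```text
6.08 [ 0.5992 -0.1447  0.1433] 
 [[-0.997  0.081 -0.   ]
 [ 0.081  0.997  0.   ]
 [ 0.     0.    -1.   ]] [ 0.5 -0.  -0.7] -0.0002473993035770626 0.40303537622094154
1666 [[ 589. -156.  194.]
 [ 590. -145.  204.]
 [ 622. -133.  211.]]
[593.0, -131.0, 208.0] [592.0, -133.0, 200.0] [587.0, -137.0, 204.0] [589.0, -137.0, 199.0] [590.0, -149.0, 211.0] [588.0, -143.0, 203.0] [593.0, -150.0, 205.0] [589.0, -137.0, 192.0] [588.0, -149.0, 205.0] [592.0, -156.0, 210.0] [590.0, -143.0, 194.0] [592.0, -152.0, 201.0] [590.0, -137.0, 184.0] [589.0, -149.0, 197.0] [593.0, -157.0, 202.0] [588.0, -147.0, 192.0] [591.0, -156.0, 199.0] [606.0, -155.0, 185.0] [591.0, -151.0, 190.0] [598.0, -157.0, 191.0] [591.0, -154.0, 189.0] [616.0, -146.0, 159.0] [610.0, -143.0, 158.0] [609.0, -141.0, 153.0] [610.0, -144.0, 151.0]
```

>>> jog_arm(moves=[{"x": -0.0055, "y": 0, "z": 0, "ax": 0, "ay": 0, "az": 0}, {"x": -0.0055, "y": 0, "z": 0, "ax": 0, "ay": 0, "az": 0}, {"x": -0.0055, "y": 0, "z": 0, "ax": 0, "ay": 0, "az": 0}, {"x": -0.0055, "y": 0, "z": 0, "ax": 0, "ay": 0, "az": 0}, {"x": -0.0055, "y": 0, "z": 0, "ax": 0, "ay": 0, "az": 0}])

```text
time: 6.8
position: [0.6267, -0.1469, 0.1431]
eef_rot: [[-0.997, 0.081, -0.0], [0.081, 0.997, 0.0], [0.0, 0.0, -1.0]]
contact_force: [0.5, -0.3, -0.9]
gripper_width: -0.0003
finger_force: 0.1
```

>>> jog_arm(moves=[{"x": -0.0055, "y": 0, "z": 0, "ax": 0, "ay": 0, "az": 0}, {"x": -0.0055, "y": 0, "z": 0, "ax": 0, "ay": 0, "az": 0}, {"x": -0.0055, "y": 0, "z": 0, "ax": 0, "ay": 0, "az": 0}, {"x": -0.0055, "y": 0, "z": 0, "ax": 0, "ay": 0, "az": 0}, {"x": -0.0055, "y": 0, "z": 0, "ax": 0, "ay": 0, "az": 0}])

```text
time: 7.42
position: [0.6542, -0.1491, 0.1433]
eef_rot: [[-0.997, 0.081, 0.0], [0.081, 0.997, 0.0], [-0.0, 0.0, -1.0]]
contact_force: [-0.3, -0.3, 0.1]
gripper_width: 0.0001
finger_force: 0.0
```

>>> jog_arm(moves=[{"x": -0.0065, "y": 0, "z": 0.0035, "ax": 0, "ay": 0, "az": 0}, {"x": -0.0065, "y": 0, "z": 0.004, "ax": 0, "ay": 0, "az": 0}, {"x": -0.0045, "y": 0, "z": 0.004, "ax": 0, "ay": 0, "az": 0}, {"x": -0.0045, "y": 0, "z": 0.0045, "ax": 0, "ay": 0, "az": 0}, {"x": -0.0035, "y": 0, "z": 0.005, "ax": 0, "ay": 0, "az": 0}])

```text
time: 8.05
position: [0.6794, -0.1512, 0.1219]
eef_rot: [[-0.997, 0.081, -0.0], [0.081, 0.997, 0.0], [0.0, 0.0, -1.0]]
contact_force: [0.7, -0.4, 0.2]
gripper_width: 0.0001
finger_force: 0.0
```

>>> jog_arm(moves=[{"x": -0.0035, "y": 0, "z": 0.005, "ax": 0, "ay": 0, "az": 0}, {"x": -0.003, "y": 0, "z": 0.0055, "ax": 0, "ay": 0, "az": 0}, {"x": -0.0025, "y": 0, "z": 0.0055, "ax": 0, "ay": 0, "az": 0}, {"x": 0, "y": 0, "z": 0, "ax": 0, "ay": 0, "az": 0}, {"x": 0, "y": 0, "z": 0, "ax": 0, "ay": 0, "az": 0}])

```text
time: 8.68
position: [0.6881, -0.152, 0.1063]
eef_rot: [[-0.997, 0.081, -0.0], [0.081, 0.997, 0.0], [0.0, 0.0, -1.0]]
contact_force: [1.0, -1.0, 0.2]
gripper_width: 0.0003
finger_force: 0.0
```

```bash
python3 - <<'E'
from h import *
st()
a,d,W=cloud("side"); b,d,T=cloud("top"); np.save("top3.npy",T); np.save("side3.npy",W)
big=np.hstack([cv2.resize(a[190:310,270:410],(400,343),interpolation=cv2.INTER_CUBIC),cv2.resize(b[160:280,260:400],(400,343),interpolation=cv2.INTER_CUBIC)]); cv2.imwrite("pics/p3.png",big)
from fit import fit
fit([T])
E
```

```text
8.68 [ 0.6881 -0.152   0.1063] 
 [[-0.997  0.081 -0.   ]
 [ 0.081  0.997  0.   ]
 [ 0.     0.    -1.   ]] [ 1.  -1.   0.2] 0.0003161177258014414 0.0
N 731 lean 27.803912540007055 yaw -4.443554654632927 n [ 0.8818903  -0.06853216  0.46644704]
y range [-0.00725483  0.0262862 ] 50
y range [-0.0081023   0.06161424] 56
y range [-0.20932685  0.05805391] 178
y range [-0.21098527  0.02584344] 168
y range [-0.21124682  0.02574109] 248
y range [-0.21056796  0.02486978] 160
h max -0.07572850742601489 -0.0782995348682823
```

View pics/p3.png

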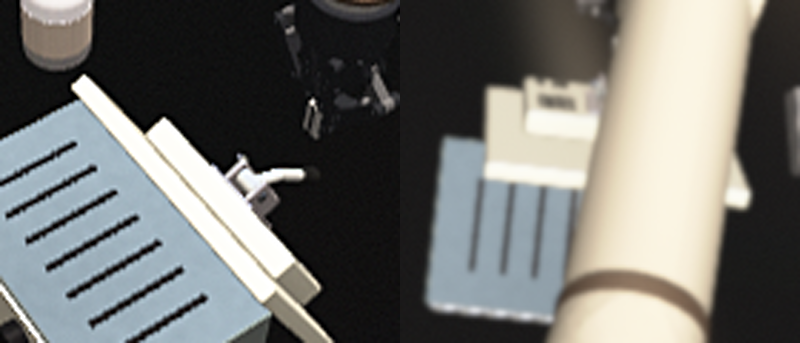

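The side crop shows the leg swung out, with the foot at (312,172), and the display still leaning in place. I'll measure the foot.

```bash
python3 - <<'E'
import numpy as np
W=np.load("side3.npy")*1000
for v in range(246,257,2): print(v,[W[v,u].round(0).tolist() for u in range(364,386,3)])
E
```

```text
246 [[722.0, -86.0, -3.0], [727.0, -92.0, -1.0], [735.0, -95.0, -4.0], [739.0, -102.0, -1.0], [745.0, -107.0, -0.0], [750.0, -113.0, 2.0], [760.0, -116.0, -4.0], [764.0, -122.0, -0.0]]
248 [[717.0, -90.0, -3.0], [723.0, -96.0, -2.0], [729.0, -101.0, -3.0], [734.0, -107.0, 1.0], [687.0, -147.0, 85.0], [701.0, -146.0, 71.0], [754.0, -121.0, -2.0], [757.0, -128.0, 2.0]]
250 [[646.0, -144.0, 108.0], [654.0, -147.0, 104.0], [663.0, -148.0, 97.0], [674.0, -149.0, 90.0], [687.0, -149.0, 78.0], [695.0, -152.0, 74.0], [749.0, -126.0, -2.0], [754.0, -132.0, 0.0]]
252 [[643.0, -147.0, 107.0], [651.0, -150.0, 102.0], [663.0, -149.0, 91.0], [672.0, -152.0, 86.0], [683.0, -153.0, 78.0], [695.0, -153.0, 67.0], [744.0, -131.0, -1.0], [750.0, -135.0, -2.0]]
254 [[700.0, -107.0, 2.0], [709.0, -110.0, -2.0], [714.0, -115.0, -1.0], [719.0, -121.0, 2.0], [727.0, -125.0, -2.0], [734.0, -129.0, -3.0], [738.0, -136.0, 1.0], [744.0, -141.0, 1.0]]
256 [[633.0, -157.0, 110.0], [703.0, -115.0, -0.0], [710.0, -119.0, -2.0], [715.0, -125.0, 0.0], [723.0, -129.0, -2.0], [727.0, -136.0, 2.0], [733.0, -141.0, 1.0], [740.0, -145.0, -0.0]]
```

Foot at (0.695, −0.149, 0.070), which is its down stop at 2.43 rad. Next I raise the arm, turn 90°, tilt 27° and open for the top edge.

>>> jog_arm(moves=[{"x": 0, "y": 0, "z": -0.022, "ax": 0, "ay": 0, "az": 10}, {"x": 0, "y": 0, "z": -0.03, "ax": 0, "ay": 0, "az": 10}, {"x": 0, "y": 0, "z": -0.03, "ax": 0, "ay": 0, "az": 10}, {"x": 0, "y": 0, "z": -0.03, "ax": 0, "ay": 0, "az": 10}, {"x": 0, "y": 0, "z": -0.02, "ax": 0, "ay": 0, "az": 10}])

```text
time: 9.4
position: [0.6888, -0.1521, 0.2406]
eef_rot: [[-0.574, 0.819, 0.003], [0.819, 0.574, -0.0], [-0.002, 0.002, -1.0]]
contact_force: [-0.7, -0.4, -0.1]
gripper_width: 0.0001
finger_force: 0.0
```

>>> jog_arm(moves=[{"x": 0, "y": 0, "z": 0, "ax": 0, "ay": 0, "az": 10}, {"x": 0, "y": 0, "z": 0, "ax": 0, "ay": 0, "az": 10}, {"x": 0, "y": 0, "z": 0, "ax": 0, "ay": 0, "az": 10}, {"x": 0, "y": 0, "z": 0, "ax": 0, "ay": 0, "az": 10}, {"x": 0, "y": -0.03, "z": 0, "ax": -9, "ay": 0, "az": 0}], claw=0.7)

```text
time: 10.02
position: [0.6628, -0.1482, 0.2318]
eef_rot: [[0.077, 0.985, 0.152], [0.997, -0.076, -0.017], [-0.005, 0.153, -0.988]]
contact_force: [0.3, 0.8, 1.6]
gripper_width: 0.0597
finger_force: 0.0
```

>>> jog_arm(moves=[{"x": 0, "y": -0.03, "z": 0, "ax": -9, "ay": 0, "az": 0}, {"x": 0, "y": -0.03, "z": 0, "ax": -9, "ay": 0, "az": 0}, {"x": 0, "y": 0, "z": 0, "ax": 0, "ay": 0, "az": 0}, {"x": 0, "y": 0, "z": 0, "ax": 0, "ay": 0, "az": 0}, {"x": 0, "y": 0, "z": 0, "ax": 0, "ay": 0, "az": 0}])

```text
time: 10.65
position: [0.6038, -0.1455, 0.2274]
eef_rot: [[0.08, 0.886, 0.457], [0.997, -0.071, -0.038], [-0.001, 0.458, -0.889]]
contact_force: [1.3, 0.4, -0.6]
gripper_width: 0.0596
finger_force: 0.0
```

```bash
cat > rel.py <<'E'
from h import *
h=np.array([.9968,-.0802,0]);up=np.array([0,0,1.]);l=np.radians(27)
X=h*np.cos(l)+up*np.sin(l);Z=up*np.cos(l)-h*np.sin(l);Y=np.array([.0802,.9968,0]);T=np.array([.534,-.137,.1907])
s=st();R=np.array(s["eef_rot"]);p=np.array(s["position"])
print("joints",np.round(s["joint_positions"],3))
des=np.column_stack([Y,X,-Z]); print("rotvec tool deg",np.degrees(cv2.Rodrigues(R.T@des)[0].ravel()).round(2))
for n,k in(("pre",.001),("grasp",-.070)): print(n,(R.T@(T+k*Z-p)).round(4))
E
python3 rel.py
```

```text
10.65 [ 0.6038 -0.1455  0.2274] 
 [[ 0.08   0.886  0.457]
 [ 0.997 -0.071 -0.038]
 [-0.001  0.458 -0.889]] [ 1.3  0.4 -0.6] 0.05961434628073986 0.0
joints [-14.676   6.481  30.521 119.433 -16.564  28.967  22.998]
rotvec tool deg [0.29 0.05 0.03]
pre [ 0.0029 -0.0792 -0.0006]
grasp [ 0.0029 -0.0796  0.0704]
```

>>> jog_arm(moves=[{"x": 0.003, "y": -0.025, "z": -0.005, "ax": 0, "ay": 0, "az": 0}, {"x": 0, "y": -0.03, "z": -0.005, "ax": 0, "ay": 0, "az": 0}, {"x": 0, "y": -0.024, "z": 0, "ax": 0, "ay": 0, "az": 0}, {"x": 0, "y": 0, "z": 0, "ax": 0, "ay": 0, "az": 0}, {"x": 0, "y": 0, "z": 0, "ax": 0, "ay": 0, "az": 0}])

```text
time: 11.28
position: [0.5287, -0.1365, 0.1993]
eef_rot: [[0.081, 0.887, 0.455], [0.997, -0.071, -0.038], [-0.001, 0.457, -0.89]]
contact_force: [0.2, 0.3, 0.6]
gripper_width: 0.0597
finger_force: 0.0
```

```bash
cat > look.py <<'E'
import sys
from rel import *
for n in("side","wrist"):
    im,d,W=cloud(n); cv2.imwrite(f"pics/{sys.argv[1]}_{n}.png",im)
    Q=((W-p)@R)*1000  # tool frame
    m=(np.abs(Q[...,0])<30)&(np.abs(Q[...,1])<70)&(Q[...,2]>-100)&(Q[...,2]<80)
    q=Q[m]
    for lo in range(-100,80,8):
        for a,b in((-70,-12),(-12,12),(12,70)):
            s_=(q[:,2]>=lo)&(q[:,2]<lo+8)&(q[:,1]>=a)&(q[:,1]<b)
            if s_.sum()>2: print(n,"z",lo,"n",s_.sum(),"y",np.percentile(q[s_,1],[5,95]).round(0),"x",np.percentile(q[s_,0],[5,95]).round(0))
E
python3 look.py g1
```

```text
11.28 [ 0.5287 -0.1365  0.1993] 
 [[ 0.081  0.887  0.455]
 [ 0.997 -0.071 -0.038]
 [-0.001  0.457 -0.89 ]] [0.2 0.3 0.6] 0.0596993119544776 0.0
joints [-15.747  -0.322  31.051 129.869 -11.483  24.053  20.141]
rotvec tool deg [0.18 0.07 0.01]
pre [-0.0001  0.0008  0.009 ]
grasp [0.     0.0006 0.08  ]
side z -100 n 86 y [-59. -36.] x [-12.  10.]
side z -100 n 83 y [34. 58.] x [-11.   9.]
side z -92 n 34 y [-53. -33.] x [-13.   9.]
side z -92 n 34 y [31. 57.] x [-12.   6.]
side z -84 n 5 y [-41. -32.] x [-10.  -8.]
side z -84 n 9 y [29. 41.] x [-11.  -5.]
side z -76 n 12 y [-42. -31.] x [-10.  -5.]
side z -76 n 10 y [30. 41.] x [-10.  -5.]
side z -68 n 11 y [-43. -31.] x [-10.   0.]
side z -68 n 14 y [31. 41.] x [-11.  -6.]
side z -60 n 13 y [-43. -31.] x [-10.  -3.]
side z -60 n 10 y [30. 42.] x [-10.  -5.]
side z -52 n 9 y [-42. -31.] x [-11.  -5.]
side z -52 n 6 y [31. 40.] x [-10.  -5.]
side z 4 n 137 y [-9.  4.] x [-28.  26.]
side z 12 n 50 y [-10.   6.] x [-25.  28.]
side z 20 n 3 y [6. 6.] x [-10.  20.]
side z 52 n 3 y [6. 6.] x [-8. 22.]
side z 68 n 101 y [-70. -58.] x [-27.  26
[... 256 characters left out ...]
 13.]
wrist z -84 n 703 y [-41. -30.] x [-5. 11.]
wrist z -84 n 707 y [30. 42.] x [-5. 11.]
wrist z -76 n 678 y [-42. -29.] x [-9. 10.]
wrist z -76 n 679 y [30. 43.] x [-9. 10.]
wrist z -68 n 619 y [-42. -29.] x [-9. 10.]
wrist z -68 n 616 y [30. 43.] x [-9. 10.]
wrist z -60 n 499 y [-42. -29.] x [-9. 10.]
wrist z -60 n 511 y [30. 43.] x [-9. 10.]
wrist z -52 n 369 y [-41. -29.] x [-10.  10.]
wrist z -52 n 365 y [30. 41.] x [-10.  10.]
wrist z -44 n 42 y [-30. -29.] x [-7.  7.]
wrist z -44 n 41 y [30. 30.] x [-8.  7.]
wrist z 4 n 2073 y [-7.  5.] x [-26.  27.]
wrist z 12 n 410 y [-9.  7.] x [-27.  27.]
wrist z 68 n 1180 y [-70. -59.] x [-27.  28.]
wrist z 76 n 828 y [-60. -51.] x [-27.  27.]
```

View pics/g1_wrist.png

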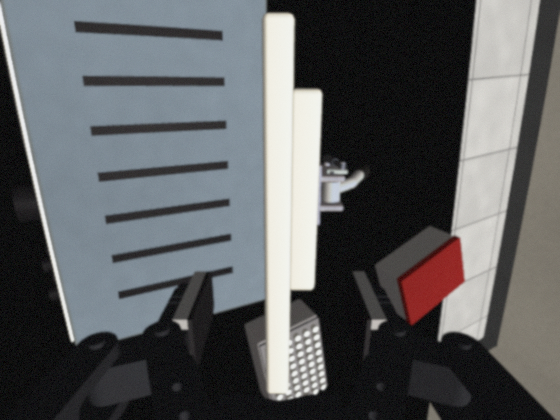

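The wrist picture shows the slab's top edge between the open fingers, at column 280 (fingers at 200 and 370). In the tool frame the slab is centred to within 1 mm, and its top is about 52 mm beyond the real fingertips. I advance 78 mm and close.

>>> jog_arm(moves=[{"x": 0, "y": 0, "z": 0.02, "ax": 0, "ay": 0, "az": 0}, {"x": 0, "y": 0, "z": 0.02, "ax": 0, "ay": 0, "az": 0}, {"x": 0, "y": -0.0005, "z": 0.016, "ax": 0, "ay": 0, "az": 0}, {"x": 0, "y": 0, "z": 0.012, "ax": 0, "ay": 0, "az": 0}, {"x": 0, "y": 0, "z": 0.01, "ax": 0, "ay": 0, "az": 0}])

```text
time: 12.0
position: [0.5622, -0.1388, 0.1274]
eef_rot: [[0.08, 0.888, 0.453], [0.997, -0.071, -0.037], [-0.001, 0.454, -0.891]]
contact_force: [1.1, 0.4, 0.1]
gripper_width: 0.0599
finger_force: 0.0
```

```bash
python3 look.py g2 | grep -v " -100\| -92\| -84"
```

```text
12.0 [ 0.5622 -0.1388  0.1274] 
 [[ 0.08   0.888  0.453]
 [ 0.997 -0.071 -0.037]
 [-0.001  0.454 -0.891]] [1.1 0.4 0.1] 0.05989752849954332 0.0
joints [ -8.132  12.004  24.61  129.448 -37.354  15.893  44.236]
rotvec tool deg [0.02 0.03 0.02]
pre [-0.0005  0.0036 -0.0702]
grasp [-0.0005  0.0036  0.0008]
side z -76 n 8 y [-41. -32.] x [-10.  -7.]
side z -76 n 76 y [-6.  7.] x [-29.   9.]
side z -76 n 3 y [30. 34.] x [-11.  -9.]
side z -68 n 11 y [-43. -32.] x [-11.  -5.]
side z -68 n 58 y [-7.  8.] x [-26.  10.]
side z -68 n 12 y [30. 42.] x [-10.  -5.]
side z -60 n 11 y [-43. -31.] x [-9.  2.]
side z -60 n 7 y [32. 40.] x [-11.  -5.]
side z -52 n 6 y [-36. -31.] x [-10.   0.]
side z -52 n 8 y [30. 42.] x [-10.  -4.]
side z -44 n 3 y [9. 9.] x [-10.  19.]
side z -20 n 3 y [9. 9.] x [-13.  18.]
side z -12 n 116 y [-69. -57.] x [-27.  26.]
side z -4 n 165 y [-61. -41.] x [-27.  25.]
side z 4 n 137 y [-45. -27.] x [-27.  23.]
side z 4 n 8 y [ 9. 12.] x [-13.  20.]
side z 4 n 131 y [13. 31.] x [-27.  26.]
side z 12 n 157 y [-29. -13.] x [-26.  25.]
side z 12 n 28 y [-11.  11.] x [-29.  22.
[... 969 characters left out ...]
[-25.  28.]
wrist z -4 n 2600 y [-58. -43.] x [-16.  28.]
wrist z 4 n 2643 y [-42. -28.] x [-26.  27.]
wrist z 4 n 1813 y [17. 31.] x [-27.  28.]
wrist z 12 n 2393 y [-27. -13.] x [-27.  27.]
wrist z 12 n 71 y [-12. -11.] x [-24.  28.]
wrist z 12 n 904 y [18. 34.] x [-26.  27.]
wrist z 20 n 70 y [-14. -12.] x [-23.  28.]
wrist z 20 n 109 y [-12. -11.] x [-27.  27.]
wrist z 20 n 284 y [35. 53.] x [-23.  23.]
wrist z 28 n 1034 y [40. 56.] x [-14.  15.]
wrist z 36 n 500 y [41. 59.] x [-11.  23.]
wrist z 44 n 128 y [43. 63.] x [-3. 24.]
wrist z 52 n 167 y [45. 69.] x [-2. 24.]
wrist z 60 n 127 y [45. 68.] x [ 4. 24.]
wrist z 68 n 105 y [45. 52.] x [14. 24.]
wrist z 76 n 9 y [45. 49.] x [17. 24.]
```

>>> jog_arm(moves=[{"x": 0, "y": 0.002, "z": 0, "ax": 0, "ay": 0, "az": 0}, {"x": 0, "y": 0, "z": 0, "ax": 0, "ay": 0, "az": 0}, {"x": 0, "y": 0, "z": 0, "ax": 0, "ay": 0, "az": 0}, {"x": 0, "y": 0, "z": 0, "ax": 0, "ay": 0, "az": 0}, {"x": 0, "y": 0, "z": 0, "ax": 0, "ay": 0, "az": 0}], claw=0, squeeze=50)

```text
time: 12.72
position: [0.5631, -0.1388, 0.1294]
eef_rot: [[0.081, 0.887, 0.454], [0.997, -0.072, -0.037], [0.0, 0.455, -0.89]]
contact_force: [-2.0, 1.4, 5.3]
gripper_width: 0.0157
finger_force: 50.0
```

```bash
python3 look.py g3 | grep -v " -100\| -92\| -84\|side"
```

```text
12.72 [ 0.5631 -0.1388  0.1294] 
 [[ 0.081  0.887  0.454]
 [ 0.997 -0.072 -0.037]
 [ 0.     0.455 -0.89 ]] [-2.   1.4  5.3] 0.01574231991350077 50.006364583969116
joints [ -8.389  11.864  24.885 129.319 -37.004  16.084  43.826]
rotvec tool deg [ 0.09  0.01 -0.03]
pre [-0.0005  0.002  -0.0689]
grasp [-0.0005  0.0018  0.0021]
wrist z -76 n 76 y [-19. -12.] x [ 6. 11.]
wrist z -76 n 974 y [-10.  11.] x [-11.  10.]
wrist z -76 n 106 y [12. 20.] x [ 6. 11.]
wrist z -68 n 227 y [-20. -12.] x [ 5. 10.]
wrist z -68 n 5514 y [-7.  8.] x [-26.  28.]
wrist z -68 n 262 y [12. 21.] x [ 5. 10.]
wrist z -60 n 209 y [-20. -13.] x [ 5. 10.]
wrist z -60 n 186 y [-12.  12.] x [ 9. 10.]
wrist z -60 n 232 y [13. 21.] x [ 5. 10.]
wrist z -52 n 166 y [-20. -12.] x [ 5. 10.]
wrist z -52 n 139 y [-12.  12.] x [ 9. 10.]
wrist z -52 n 189 y [12. 21.] x [ 5. 10.]
wrist z -44 n 36 y [-18. -12.] x [ 5. 10.]
wrist z -44 n 56 y [-12.  12.] x [ 9. 10.]
wrist z -44 n 45 y [12. 19.] x [ 5. 10.]
wrist z -12 n 1598 y [-70. -62.] x [-27.  28.]
wrist z -4 n 3151 y [-62. -47.] x [-27.  27.]
wrist z 4 n 2775 y [-47. -32.] x [-27.  27.]
wrist z 4 n 120 y [16. 28.] x [-21.  26.]
wrist z 12 n 2316 y [-31. -17.] x [-24.  28.]
wrist z 12 n 2474 y [15. 31.] x [-22.  28.]
wrist z 20 n 356 y [-17. -14.] x [-19.  28.]
wrist z 20 n 236 y [34. 35.] x [-23.  23.]
wrist z 28 n 863 y [38. 54.] x [-14.  15.]
wrist z 36 n 668 y [39. 57.] x [-12.  22.]
wrist z 44 n 137 y [41. 60.] x [-3. 23.]
wrist z 52 n 156 y [43. 67.] x [-3. 24.]
wrist z 60 n 167 y [43. 70.] x [-0. 24.]
wrist z 68 n 113 y [43. 68.] x [ 4. 24.]
wrist z 76 n 21 y [43. 46.] x [16. 24.]
```

>>> jog_arm(moves=[{"x": 0, "y": 0.007, "z": -0.0004, "ax": 2.7, "ay": 0, "az": 0}, {"x": 0, "y": 0.007, "z": -0.0004, "ax": 2.7, "ay": 0, "az": 0}, {"x": 0, "y": 0.007, "z": -0.0004, "ax": 2.7, "ay": 0, "az": 0}, {"x": 0, "y": 0.007, "z": -0.0004, "ax": 2.7, "ay": 0, "az": 0}, {"x": 0, "y": 0.0066, "z": 0.0005, "ax": 2.7, "ay": 0, "az": 0}])

```text
time: 13.45
position: [0.5914, -0.1408, 0.1401]
eef_rot: [[0.08, 0.971, 0.226], [0.997, -0.078, -0.018], [-0.0, 0.226, -0.974]]
contact_force: [0.8, 0.0, -8.1]
gripper_width: 0.0149
finger_force: 48.9
```

>>> jog_arm(moves=[{"x": 0, "y": 0.0066, "z": 0.0005, "ax": 2.7, "ay": 0, "az": 0}, {"x": 0, "y": 0.0066, "z": 0.0005, "ax": 2.7, "ay": 0, "az": 0}, {"x": 0, "y": 0.0066, "z": 0.0005, "ax": 2.7, "ay": 0, "az": 0}, {"x": 0, "y": 0.0066, "z": 0.0005, "ax": 2.7, "ay": 0, "az": 0}, {"x": 0, "y": 0.0066, "z": 0.0005, "ax": 2.7, "ay": 0, "az": 0}])

```text
time: 14.08
position: [0.6245, -0.1436, 0.1422]
eef_rot: [[0.081, 0.997, -0.007], [0.997, -0.081, 0.001], [0.0, -0.007, -1.0]]
contact_force: [0.2, -0.9, -3.2]
gripper_width: 0.0152
finger_force: 49.7
```

>>> jog_arm(moves=[{"x": 0, "y": 0, "z": 0, "ax": 0, "ay": 0, "az": 0}, {"x": 0, "y": 0, "z": 0, "ax": 0, "ay": 0, "az": 0}, {"x": 0, "y": 0, "z": 0, "ax": 0, "ay": 0, "az": 0}, {"x": 0, "y": 0, "z": 0, "ax": 0, "ay": 0, "az": 0}, {"x": 0, "y": 0, "z": 0, "ax": 0, "ay": 0, "az": 0}])

```text
time: 14.7
position: [0.6265, -0.1439, 0.1446]
eef_rot: [[0.081, 0.997, 0.0], [0.997, -0.081, 0.0], [0.0, 0.0, -1.0]]
contact_force: [-0.5, 0.0, -8.7]
gripper_width: 0.0153
finger_force: 49.0
```

```bash
python3 - <<'E'
from h import *
s=st();print(np.round(s["joint_positions"],2))
a,d,W=cloud("side");b,d,V=cloud("wrist");np.save("s5.npy",W);np.save("w5.npy",V)
cv2.imwrite("pics/p5.png",np.hstack([a[150:330,250:450],b[:,:][60:420:2,0:560:2]]))
E
```

```text
14.7 [ 0.6265 -0.1439  0.1446] 
 [[ 0.081  0.997  0.   ]
 [ 0.997 -0.081  0.   ]
 [ 0.     0.    -1.   ]] [-0.5  0.  -8.7] 0.015272141325000906 49.018131494522095
[-14.29  32.5   35.03  94.18 -20.88  59.99  22.48]
```

View pics/p5.png

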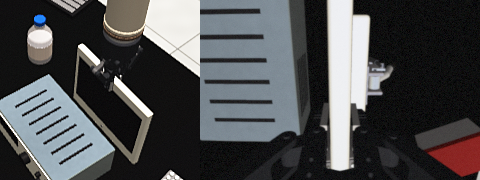

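The picture shows the display held upright behind the supply with a clear gap, and the leg down. The 8.7 N load is its full weight, so it hangs a few mm up. I lower it onto the bench.

>>> jog_arm(moves=[{"x": 0, "y": 0, "z": 0.001, "ax": 0, "ay": 0, "az": 0}, {"x": 0, "y": 0, "z": 0.001, "ax": 0, "ay": 0, "az": 0}, {"x": 0, "y": 0, "z": 0.001, "ax": 0, "ay": 0, "az": 0}, {"x": 0, "y": 0, "z": 0.0005, "ax": 0, "ay": 0, "az": 0}, {"x": 0, "y": 0, "z": 0, "ax": 0, "ay": 0, "az": 0}])

```text
time: 15.42
position: [0.6273, -0.1443, 0.1421]
eef_rot: [[0.081, 0.997, 0.001], [0.997, -0.081, -0.0], [0.0, 0.001, -1.0]]
contact_force: [-2.4, 0.1, 2.5]
gripper_width: 0.0152
finger_force: 50.6
```

```bash
python3 - <<'E'
from h import *
h=np.array([.9968,-.0802,0]);Y=np.array([.0802,.9968,0])
for f in("s5.npy",):
    W=np.load(f);P=W.reshape(-1,3);P=P[~np.isnan(P[:,0])];a=P@h;y=P@Y
    s=(a>.59)&(a<.70)&(y>-.22)&(y<.04)&(P[:,2]>-.01)&(P[:,2]<.23)
    q=P[s];a=a[s];y=y[s]
    for lo in np.arange(0.0,.225,.015):
        k=(q[:,2]>=lo)&(q[:,2]<lo+.015)&(np.abs(y+.09)>.04); 
        if k.sum()>5: print(round(lo,3),k.sum(),np.percentile(a[k],[5,25,50]).round(4),np.percentile(y[k],[2,98]).round(3))
V=np.load("w5.npy").reshape(-1,3);V=V[~np.isnan(V[:,0])];a=V@h;y=V@Y
k=(a>.6)&(a<.66)&(V[:,2]>.2)&(V[:,2]<.23)&(np.abs(y+.09)>.04); print("top",np.percentile(V[k],[5,50,95],axis=0).round(4),np.percentile(a[k],[3,97]))
E
```

```text
0.0 306 [0.6004 0.6237 0.6277] [-0.218  0.027]
0.015 164 [0.6263 0.6272 0.628 ] [-0.211  0.023]
0.03 161 [0.626  0.627  0.6277] [-0.211  0.021]
0.045 177 [0.6255 0.6265 0.6271] [-0.211  0.024]
0.06 194 [0.6256 0.6265 0.6272] [-0.211  0.022]
0.075 182 [0.6256 0.6265 0.6273] [-0.211  0.023]
0.09 192 [0.6256 0.6265 0.6271] [-0.211  0.023]
0.105 209 [0.6258 0.6265 0.6271] [-0.211  0.023]
0.12 210 [0.6255 0.6264 0.6272] [-0.211  0.021]
0.135 217 [0.6256 0.6265 0.6271] [-0.211  0.024]
0.15 222 [0.6256 0.6264 0.627 ] [-0.211  0.021]
0.165 215 [0.6255 0.6264 0.627 ] [-0.211  0.023]
0.18 227 [0.6259 0.6268 0.6275] [-0.211  0.022]
0.195 312 [0.6265 0.6274 0.6283] [-0.211  0.024]
0.21 276 [0.6275 0.6304 0.6339] [-0.209  0.023]
top [[ 0.6263 -0.0978  0.2095]
 [ 0.6339 -0.0647  0.2113]
 [ 0.6415 -0.0388  0.2125]] [0.62992592 0.64459381]
```

>>> jog_arm(moves=[{"x": 0, "y": 0, "z": 0, "ax": 0, "ay": 0, "az": 0}, {"x": 0, "y": 0, "z": 0, "ax": 0, "ay": 0, "az": 0}, {"x": 0, "y": 0, "z": 0, "ax": 0, "ay": 0, "az": 0}, {"x": 0, "y": 0, "z": 0, "ax": 0, "ay": 0, "az": 0}, {"x": 0, "y": 0, "z": 0, "ax": 0, "ay": 0, "az": 0}])

```text
time: 16.05
position: [0.6274, -0.1443, 0.1421]
eef_rot: [[0.081, 0.997, 0.001], [0.997, -0.081, -0.0], [-0.0, 0.001, -1.0]]
contact_force: [-1.9, -0.7, 5.6]
gripper_width: 0.0154
finger_force: 51.1
```

```bash
python3 - <<'E'
from h import *
st()
h=np.array([.9968,-.0802,0]);Y=np.array([.0802,.9968,0])
a_,d,W=cloud("side");P=W.reshape(-1,3);P=P[~np.isnan(P[:,0])];a=P@h;y=P@Y
for lo in (.03,.09,.15,.18):
    k=(a>.6)&(a<.66)&(P[:,2]>=lo)&(P[:,2]<lo+.02)&(np.abs(y+.09)>.04)&(y>-.2)&(y<.02);print(lo,np.median(a[k]))
k=(a>.63)&(a<.64)&(P[:,2]>.19)&(np.abs(y+.09)>.04)&(y>-.2)&(y<.02);print("top side",np.median(P[k,2]))
k=(P[:,1]<-.13)&(P[:,1]>-.17)&(a>.68)&(a<.80)&(P[:,2]>.012)&(P[:,2]<.13);print("foot",len(P[k]),np.round(P[k][::5],3).tolist())
b,d,V=cloud("wrist");V=V.reshape(-1,3);V=V[~np.isnan(V[:,0])];a=V@h;y=V@Y
k=(a>.631)&(a<.643)&(V[:,2]>.2)&(V[:,2]<.23)&(np.abs(y+.09)>.04);print("top wrist",np.median(V[k,2]))
t=cloud("top")[2]; o=np.load("top0.npy")
for n,(u,v) in dict(reag=(228,178),tip=(420,205)).items(): print(n,t[v,u].round(3),o[v,u].round(3))
E
```

```text
16.05 [ 0.6274 -0.1443  0.1421] 
 [[ 0.081  0.997  0.001]
 [ 0.997 -0.081 -0.   ]
 [-0.     0.001 -1.   ]] [-1.9 -0.7  5.6] 0.015427794121628235 51.055975556373596
0.03 0.6277733208701968
0.09 0.6274510256981944
0.15 0.627621213813402
0.18 0.6283387459120848
top side 0.4091460518751785
foot 0 []
top wrist 0.20911189499565563
reag [0.652 0.15  0.144] [0.652 0.15  0.146]
tip [ 0.605 -0.394  0.052] [ 0.604 -0.392  0.059]
```

```bash
python3 - <<'E'
from h import *
h=np.array([.9968,-.0802,0]);Y=np.array([.0802,.9968,0])
for n in("wrist","top"):
    V=cloud(n)[2].reshape(-1,3);V=V[~np.isnan(V[:,0])];a=V@h;y=V@Y
    k=(a>.69)&(a<.78)&(np.abs(y+.09)<.04)&(V[:,2]>.012)&(V[:,2]<.2)
    q=np.c_[a[k],y[k],V[k,2]];print(n,len(q),q[np.argsort(q[:,0])][::max(1,len(q)//10)].round(3).tolist())
E
```

```text
wrist 859 [[0.69, -0.076, 0.104], [0.691, -0.093, 0.103], [0.692, -0.105, 0.111], [0.694, -0.097, 0.094], [0.698, -0.097, 0.088], [0.705, -0.089, 0.076], [0.71, -0.092, 0.074], [0.716, -0.089, 0.051], [0.721, -0.087, 0.038], [0.726, -0.092, 0.042], [0.734, -0.094, 0.028]]
top 28 [[0.69, -0.072, 0.096], [0.691, -0.068, 0.106], [0.691, -0.078, 0.11], [0.693, -0.074, 0.099], [0.694, -0.07, 0.103], [0.708, -0.088, 0.067], [0.714, -0.09, 0.067], [0.716, -0.088, 0.056], [0.72, -0.091, 0.052], [0.721, -0.086, 0.044], [0.724, -0.085, 0.028], [0.728, -0.089, 0.039], [0.729, -0.087, 0.035], [0.734, -0.088, 0.025]]
```

The foot is at its stop position (h 0.725, z ≈ 0.03), so I hand in.

```bash
python3 -c "
from bench import *
print(finish_job())"
```

```text
the job is handed in; nothing more can be done
None
```

The job is handed in at about 16 s, no verdict shown: the kickstand is down at its stop and the display is held upright on the bench by its top edge, clear of the supply, with the bottle and tip box unmoved (beaker not re-measured).

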